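# Find the full carry case by weight and hang it on the hook

### The job

One of the three closed carry cases on the lab bench is still full and clearly heavier; the other two are empty. Lift each clear of the bench by its handle to feel its weight, in order from the case farthest from the hook stand to the nearest, then hang the full one by its handle across both prongs of the stand and leave the two empty ones standing where they were. Keep the cases upright, do not drop or fling them, and leave the bottle, jar and timer alone.

Things in the scene. Friction and masses are not known exactly. Their poses are not given: they have to be found in the camera images.
- case_1: One of three identical closed grey plastic carry cases (the one farthest from the hook stand): 64 mm deep (its x), 130 mm wide (its y), 70 mm high, with a black U-shaped carrying handle standing rigidly on the lid along y. Origin: centre of the underside, z up. A full case weighs about 0.5 kg, an empty one about 0.2 kg; nothing outside shows which is which.
- case_1_bar (a point): Middle of the handle's straight top bar of case_1: round bar 10 mm thick along the case's y, its axis 116 mm above the case's underside, 46 mm above the lid, straight for 112 mm between the axes of the two 10 mm thick uprights (102 mm clear between them). The middle lies above the centre of gravity.
- case_2: One of three identical closed grey plastic carry cases (the middle one): 64 mm deep (its x), 130 mm wide (its y), 70 mm high, with a black U-shaped carrying handle standing rigidly on the lid along y. Origin: centre of the underside, z up. A full case weighs about 0.5 kg, an empty one about 0.2 kg; nothing outside shows which is which.
- case_2_bar (a point): Middle of the handle's straight top bar of case_2: round bar 10 mm thick along the case's y, its axis 116 mm above the case's underside, 46 mm above the lid, straight for 112 mm between the axes of the two 10 mm thick uprights (102 mm clear between them). The middle lies above the centre of gravity.
- case_3: One of three identical closed grey plastic carry cases (the one nearest the hook stand): 64 mm deep (its x), 130 mm wide (its y), 70 mm high, with a black U-shaped carrying handle standing rigidly on the lid along y. Origin: centre of the underside, z up. A full case weighs about 0.5 kg, an empty one about 0.2 kg; nothing outside shows which is which.
- case_3_bar (a point): Middle of the handle's straight top bar of case_3: round bar 10 mm thick along the case's y, its axis 116 mm above the case's underside, 46 mm above the lid, straight for 112 mm between the axes of the two 10 mm thick uprights (102 mm clear between them). The middle lies above the centre of gravity.
- stand: Fixed steel hook stand: foot plate 110 x 170 x 12 mm, two 12 mm posts 70 mm apart along its y, 225 mm high, open between them above 95 mm. From each post top an 8 mm round prong runs level along the stand's -x: two parallel prongs, 70 mm between axes, 62 mm clear. Origin: on the bench, midway between the posts.
- hook_seat (a point): Midway between the prongs at their upper side, 214 mm above the bench, 55 mm before the post axes; axes as the stand's. The prongs are flat from 25 mm behind (+x) to 23 mm before (-x) it, then turn up to tips 39 to 43 mm before it, 12 mm higher. A hung handle bar lies along the stand's y across both prongs, axis 5 mm above this point; prongs pass under the bar, above the lid.
- bottle: Bystander: amber bottle with a blue cap, 64 mm diameter, 150 mm tall. Origin: centre of the underside.
- jar: Bystander: clear jar with a white lid, 70 mm diameter, 85 mm tall. Origin: centre of the underside.
- timer: Bystander: small flat white box 60 x 75 x 30 mm. Origin: centre of the underside.

How it is judged (in metres and radians):
On the way, in this order (a step that is already met when the one before it is completed fails the run):
1. the case farthest from the stand is lifted clear of the bench (20 mm or more), upright (height (world z) of case_1 above 0.02 m and angle between case_1's own z axis and vertical below 0.5 rad), for 0.2 s.
2. the middle case is lifted clear of the bench (20 mm or more), upright (height (world z) of case_2 above 0.02 m and angle between case_2's own z axis and vertical below 0.5 rad), for 0.2 s.
3. the case nearest the stand is lifted clear of the bench (20 mm or more), upright (height (world z) of case_3 above 0.02 m and angle between case_3's own z axis and vertical below 0.5 rad), for 0.2 s.
4. the full case hangs by its handle on the prongs, let go, and the two empty ones stand in their places ((((distance between case_1_bar and hook_seat below 0.035 m and z of case_1_bar in the frame of hook_seat between 0 and 0.014 m and contact force between case_1 and stand above 3.4 N and contact force between case_1 and the fingers below 0.1 N and angle between case_1's own z axis and vertical below 0.25 rad and linear speed of case_1 below 0.05 m/s) and (distance of case_2 from where it was at the start of the episode below 0.05 m and height (world z) of case_2 below 0.006 m and angle between case_2's own z axis and vertical below 0.08 rad and linear speed of case_2 below 0.03 m/s) and (distance of case_3 from where it was at the start of the episode below 0.05 m and height (world z) of case_3 below 0.006 m and angle between case_3's own z axis and vertical below 0.08 rad and linear speed of case_3 below 0.03 m/s)) or ((distance between case_2_bar and hook_seat below 0.035 m and z of case_2_bar in the frame of hook_seat between 0 and 0.014 m and contact force between case_2 and stand above 3.4 N and contact force between case_2 and the fingers below 0.1 N and angle between case_2's own z axis and vertical below 0.25 rad and linear speed of case_2 below 0.05 m/s) and (distance of case_1 from where it was at the start of the episode below 0.05 m and height (world z) of case_1 below 0.006 m and angle between case_1's own z axis and vertical below 0.08 rad and linear speed of case_1 below 0.03 m/s) and (distance of case_3 from where it was at the start of the episode below 0.05 m and height (world z) of case_3 below 0.006 m and angle between case_3's own z axis and vertical below 0.08 rad and linear speed of case_3 below 0.03 m/s)) or ((distance between case_3_bar and hook_seat below 0.035 m and z of case_3_bar in the frame of hook_seat between 0 and 0.014 m and contact force between case_3 and stand above 3.4 N and contact force between case_3 and the fingers below 0.1 N and angle between case_3's own z axis and vertical below 0.25 rad and linear speed of case_3 below 0.05 m/s) and (distance of case_1 from where it was at the start of the episode below 0.05 m and height (world z) of case_1 below 0.006 m and angle between case_1's own z axis and vertical below 0.08 rad and linear speed of case_1 below 0.03 m/s) and (distance of case_2 from where it was at the start of the episode below 0.05 m and height (world z) of case_2 below 0.006 m and angle between case_2's own z axis and vertical below 0.08 rad and linear speed of case_2 below 0.03 m/s)))), for 0.2 s.
At the end, for the whole second after the job is handed in: The full case (the stand bears more than 3.4 N of it) hangs at rest from its handle bar lying on the prongs, bar middle within 35 mm of the hook seat, its axis 0 to 14 mm above it, case within 0.25 rad of upright, let go; each empty case stands upright on the bench within 50 mm of where it started ((((distance between case_1_bar and hook_seat below 0.035 m and z of case_1_bar in the frame of hook_seat between 0 and 0.014 m and contact force between case_1 and stand above 3.4 N and contact force between case_1 and the fingers below 0.1 N and angle between case_1's own z axis and vertical below 0.25 rad and linear speed of case_1 below 0.05 m/s) and (distance of case_2 from where it was at the start of the episode below 0.05 m and height (world z) of case_2 below 0.006 m and angle between case_2's own z axis and vertical below 0.08 rad and linear speed of case_2 below 0.03 m/s) and (distance of case_3 from where it was at the start of the episode below 0.05 m and height (world z) of case_3 below 0.006 m and angle between case_3's own z axis and vertical below 0.08 rad and linear speed of case_3 below 0.03 m/s)) or ((distance between case_2_bar and hook_seat below 0.035 m and z of case_2_bar in the frame of hook_seat between 0 and 0.014 m and contact force between case_2 and stand above 3.4 N and contact force between case_2 and the fingers below 0.1 N and angle between case_2's own z axis and vertical below 0.25 rad and linear speed of case_2 below 0.05 m/s) and (distance of case_1 from where it was at the start of the episode below 0.05 m and height (world z) of case_1 below 0.006 m and angle between case_1's own z axis and vertical below 0.08 rad and linear speed of case_1 below 0.03 m/s) and (distance of case_3 from where it was at the start of the episode below 0.05 m and height (world z) of case_3 below 0.006 m and angle between case_3's own z axis and vertical below 0.08 rad and linear speed of case_3 below 0.03 m/s)) or ((distance between case_3_bar and hook_seat below 0.035 m and z of case_3_bar in the frame of hook_seat between 0 and 0.014 m and contact force between case_3 and stand above 3.4 N and contact force between case_3 and the fingers below 0.1 N and angle between case_3's own z axis and vertical below 0.25 rad and linear speed of case_3 below 0.05 m/s) and (distance of case_1 from where it was at the start of the episode below 0.05 m and height (world z) of case_1 below 0.006 m and angle between case_1's own z axis and vertical below 0.08 rad and linear speed of case_1 below 0.03 m/s) and (distance of case_2 from where it was at the start of the episode below 0.05 m and height (world z) of case_2 below 0.006 m and angle between case_2's own z axis and vertical below 0.08 rad and linear speed of case_2 below 0.03 m/s)))); the robot touches nothing.
It fails at once if a case is tipped more than 0.7 rad (angle between any of case_1, case_2, case_3's own z axis and vertical above 0.7 rad).
It fails at once if a case is dropped or flung (faster than 1.2 m/s) (linear speed of any of case_1, case_2, case_3 above 1.2 m/s).
It fails at once if the bottle, jar or timer is moved more than 30 mm or tipped over (distance of any of bottle, jar, timer from where it was at the start of the episode above 0.03 m or angle between any of bottle, jar, timer's own z axis and vertical above 0.4 rad).
It also fails if it takes over 72 s, if anything falls off the work surface, if the arm or the gripper's body presses on something with over 40 N, if the wrist force passes 120 N, or if a joint passes its speed limit or range.

### The arm

A 6-joint arm with a two-finger parallel gripper is mounted at the origin on the work surface. World frame = base frame: x ahead of the robot, y to its left, z up, the work surface at z = 0. Lengths are in mm, angles in rad, forces in N, time in s.
With the tool pointing down it reaches from about 425 to 1125 mm from the base axis. Payload 14.9 kg.
Tool frame: the origin (TCP) lies at the very end of the fingers, on their centre line; the grasp point (between the pads) lies 19 mm behind it; x points along the fingers, z is the direction in which the jaws open and shut, and the axes are right-handed (so a half turn about x gives the same grasp; the last joint's range is limited). The gripper opens to 91 mm and grips with 3 to 60 N. Pads are 32 mm wide; open, the fingers measure 118 mm over their backs; the gripper's body (76 mm by 178 mm) begins 60 mm behind the grasp point.
Start: joints at [1.121, 0.379, 1.734, -0, 1.028, -0.033], TCP at [283.394, 640.083, 213.932] pointing down, gripper open.
Joint ranges: [-2.77, 2.77], [-0.74, 2.19], [0, 2.66], [-1.06, 4.2], [0.31, 2.87], [-3.08, 3.08]. Speed limits (rad/s): [1.89, 1.89, 2.39, 3.14, 3.14, 3.14].

### API

Orientations are given as a 3x3 rotation matrix whose columns are the frame's x, y, z axes.
In Python, from rig import env, viewer, workorder gives the robot as it stands.
- The arm moves only by the shell command python3 -m creep 'ROWS' [FORCE]. ROWS is JSON, a list of rows, each a list of 3 entries, a list of its own where there are three numbers: the turn, a rotation vector about the tool's x, y, z in units of 2 rad (1.0 is 2 rad), then the shift along the tool's x, y, z in units of 10 cm (1.0 is 10 cm), then the gripper's target within -1 to 1 (shut at 1, half-way at 0, fully open at -1). A call has 1 to 8 rows; each row shifts and turns the commanded pose from where the row before left it, along the tool's axes as they then stand; what a row does not reach is not made up. A row lasts 1/8 s, in which the tool goes at most 62.5 mm and 10.7 degrees, less where a joint would pass 70% of its speed; a pose out of reach is approached as far as the arm can. A call with a number of a shift or a turn outside -1 to 1 is refused whole. A call with a gripper value outside its range is refused whole. The fingers move at their own pace and stop on an object; FORCE is the grip in N (left out, the last holds). Time passes only in rows, so rows that do not move let the fingers close. It gives the time, the measured TCP pose, the force and the opening at its end, in the units of the state.
- env.sense(): the state, without advancing time (a new reading comes with each control period).
- viewer.grab_frame(name): name is "scene" or "side" or "wrist"; returns a dict with "pixels" (400x640x3 uint8, blue, green, red), "range_z" (400x640 float32, mm along the optical axis (not along the pixel's ray), 0 where there is no reading), "vertical_fov" (degrees; the focal length in pixels is half the picture's height over the tangent of half this angle, whatever the lens; pixels are square), "cx", "cy" (the principal point, pixels), "cam_to_world" (4x4, takes a point from camera to world coordinates); the wrist camera has in their place "mount" (4x4, takes a point from camera to tool coordinates, whose origin is the TCP and whose axes are the tool frame's). Camera axes: x right, y down, z forward; pixel columns grow to the right and rows downward; lengths in mm; the calibration is good to about 2 mm. A picture is of the moment at which its call begins: read the wrist's pose just before it.
- workorder.finish_job(): hands the job in, once; it reports no verdict.
The state is a dict: "clock": time; "q": joint angles; "qd": joint speeds; "effort": joint torques, N m; "tool_pos": TCP position; "eef_rot": TCP orientation; "wrist_force": force on the tool from outside, world axes, zero at the start; "ft_torque": the same for the moment, N m; "gripper_width": finger opening in mm.
Only numpy, scipy, OpenCV 4.12 (cv2) and the standard library are available. Lean on these libraries where they do the work, as an engineer would, in place of code of your own. Each camera call takes 0.05 s, during which the arm holds its last target.

## Working session

There is one attempt and no reset: what is moved stays moved. The work goes in short steps, Python scripts to look and compute and a shell command to move; the robot and the scene stay as the last step left them, time stands still between calls to the robot, and variables do not carry over. Pictures are saved under pics/ and viewed, and the job is handed in when it is done.

```bash
ls; mkdir -p pics; python3 - <<'E'
from rig import env, viewer
import cv2,numpy as np
s=env.sense()
for k,v in s.items(): print(k,np.round(v,3).tolist())
for n in ["scene","side"]:
    f=viewer.grab_frame(n); cv2.imwrite(f"pics/{n}0.png",f["pixels"]); np.save(f"pics/{n}0.npy",f["range_z"])
    print(n,f["vertical_fov"],f["cx"],f["cy"],np.round(f["cam_to_world"],3).tolist())
E
```

```text
pics
clock 0.0
q [1.121, 0.379, 1.735, 0.0, 1.028, -0.033]
qd [-0.0, -0.002, 0.001, -0.001, -0.002, 0.0]
effort [0.004, -76.374, -43.436, 0.065, 0.043, -0.0]
tool_pos [283.195, 639.709, 213.295]
eef_rot [[-0.0, -0.914, 0.405], [-0.001, 0.405, 0.914], [-1.0, 0.0, -0.001]]
wrist_force [0.079, 0.183, 0.683]
ft_torque [0.007, 0.03, 0.013]
gripper_width 91.32
scene 52.9610359685948 319.61794985664847 195.46793929952298 [[0.8, 0.49, -0.347, 906.906], [0.6, -0.664, 0.447, -402.316], [-0.012, -0.566, -0.825, 819.215], [0.0, 0.0, 0.0, 1.0]]
side 47.27311720483435 331.8715166502733 196.58074695009014 [[0.958, -0.207, 0.198, 394.688], [-0.286, -0.696, 0.659, -778.506], [0.001, -0.688, -0.726, 982.194], [0.0, 0.0, 0.0, 1.0]]
```

View pics/scene0.png

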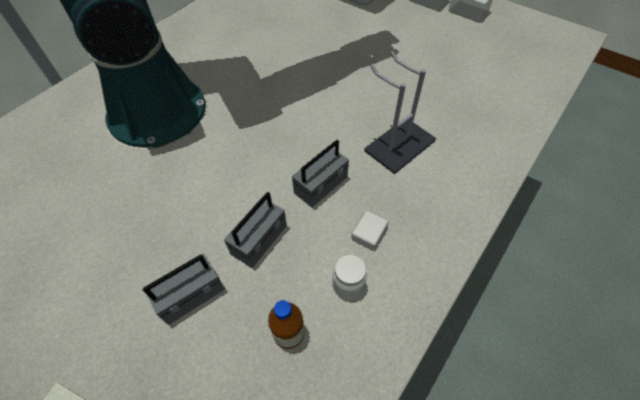

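View pics/side0.png

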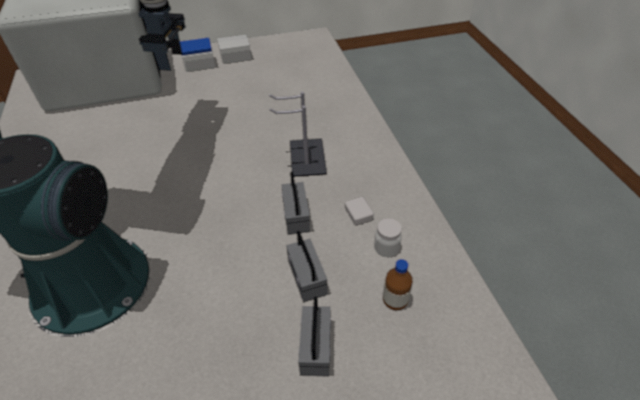

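The scene view shows three cases in a row, at about (185,288), (257,230) and (322,175), with the stand at (400,110). The bottle is at (286,322), the jar at (350,272) and the timer at (370,230). Next I'll get metric positions from depth.

```bash
cat > h.py <<'E'
import numpy as np,cv2
from rig import env,viewer
def cloud(f,T=None):
    d=f["range_z"]; fl=200/np.tan(np.radians(f["vertical_fov"]/2))
    v,u=np.mgrid[0:400,0:640]
    P=np.stack([(u-f["cx"])/fl*d,(v-f["cy"])/fl*d,d],-1)
    T=f["cam_to_world"] if T is None else T
    W=P@T[:3,:3].T+T[:3,3]; W[d<=0]=np.nan
    return W
E
cat > m.py <<'E'
from h import *
for n in ["scene","side"]:
    f=viewer.grab_frame(n); W=cloud(f)
    X=W[...,0];Y=W[...,1];Z=W[...,2]
    reg=(X>250)&(X<1100)&(Y>-700)&(Y<600)
    bench=reg&(Z<15); print(n,"bench z",np.nanmedian(Z[bench]))
    m=(reg&(Z>25)&(Z<300)).astype(np.uint8)
    k,lab,st,ce=cv2.connectedComponentsWithStats(m,connectivity=8)
    for i in range(1,k):
        if st[i,4]<60: continue
        p=W[lab==i]; print(i,st[i].tolist(),"min",p.min(0).round(),"max",p.max(0).round())
        for lo,hi,nm in [(60,80,"lid"),(103,128,"bar"),(200,250,"prong")]:
            q=p[(p[:,2]>lo)&(p[:,2]<hi)]
            if len(q)>20:
                r=cv2.minAreaRect(q[:,:2].astype(np.float32)); c=q[:,:2].mean(0); w,vv=np.linalg.eigh(np.cov((q[:,:2]-c).T)); a=vv[:,1]
                print("  ",nm,len(q),"rect",np.round(r[0]),np.round(r[1]),"mean",c.round(1),"medz",np.median(q[:,2]).round(1),"yaw of y-axis from +y",np.degrees(np.arctan2(-a[0]*np.sign(a[1]),abs(a[1]))).round(1),"ext",np.round([((q[:,:2]-c)@a).min(),((q[:,:2]-c)@a).max()]))
E
python3 m.py
```

```text
scene bench z -9.95611371195082e-05
1 [370, 51, 56, 96, 980] min [532. 258.  27.] max [645. 353. 228.]
   lid 51 rect [632. 298.] [80. 11.] mean [633.1 291.7] medz 70.4 yaw of y-axis from +y -10.4 ext [-34.  46.]
   bar 73 rect [633. 298.] [79. 12.] mean [634.1 296.8] medz 116.4 yaw of y-axis from +y -10.4 ext [-38.  40.]
   prong 398 rect [588. 309.] [ 84. 103.] mean [596.7 304.3] medz 214.2 yaw of y-axis from +y 3.7 ext [-47.  52.]
2 [292, 140, 57, 62, 1851] min [504.   0.  25.] max [584. 136. 124.]
   lid 1103 rect [544.  69.] [132.  67.] mean [550.4  63.6] medz 70.0 yaw of y-axis from +y -10.2 ext [-63.  71.]
   bar 230 rect [544.  68.] [121.  11.] mean [545.2  64.9] medz 119.5 yaw of y-axis from +y -7.0 ext [-57.  64.]
3 [224, 192, 62, 72, 2214] min [ 486. -207.   25.] max [559. -73. 124.]
   lid 1389 rect [ 523. -140.] [ 67. 131.] mean [ 530.  -144.4] medz 69.9 yaw of y-axis from +y 0.8 ext [-62.  71.]
   bar 292 rect [ 523. -141.] [ 11. 120.] mean [ 524.2 -143.4] medz 119.2 yaw of y-axis from +y 3.3 ext [-57.  63.]
4 [352, 210, 36, 36, 749] min [685. -14.  25.] max [750.  65. 
[... 2187 characters left out ...]
[ 10. 120.] mean [ 519.8 -145.1] medz 119.3 yaw of y-axis from +y 3.6 ext [-56.  64.]
7 [382, 259, 31, 47, 1036] min [ 676. -295.   25.] max [ 740. -237.  153.]
   lid 143 rect [ 700. -276.] [32. 64.] mean [ 696.7 -282.2] medz 70.6 yaw of y-axis from +y 57.0 ext [-31.  32.]
   bar 239 rect [ 706. -267.] [37. 49.] mean [ 703.6 -270.4] medz 111.6 yaw of y-axis from +y 56.1 ext [-24.  25.]
8 [298, 296, 33, 76, 2039] min [ 442. -397.   25.] max [ 542. -254.  124.]
   lid 1502 rect [ 492. -325.] [133.  66.] mean [ 490.5 -330.7] medz 69.8 yaw of y-axis from +y -18.2 ext [-60.  72.]
   bar 270 rect [ 492. -325.] [121.  10.] mean [ 490.1 -331. ] medz 119.7 yaw of y-axis from +y -17.7 ext [-55.  67.]
```

```bash
cat > st.py <<'E'
from h import *
for n in ["scene","side"]:
    f=viewer.grab_frame(n); W=cloud(f).reshape(-1,3)
    W=W[~np.isnan(W[:,0])]
    r=W[(W[:,0]>480)&(W[:,0]<700)&(W[:,1]>220)&(W[:,1]<400)]
    p=r[(r[:,2]>200)&(r[:,2]<240)]
    for nm,q in (("lowY",p[p[:,1]<300-(p[:,0]-600)*0.13]),("highY",p[p[:,1]>=300-(p[:,0]-600)*0.13])):
        if len(q)<10: continue
        L=cv2.fitLine(q[:,:2].astype(np.float32),cv2.DIST_HUBER,0,.01,.01).ravel()
        if L[0]<0:L[:2]*=-1
        y580=L[3]+(580-L[2])*L[1]/L[0]
        fl=q[(q[:,0]>560)&(q[:,0]<590)]
        print(n,nm,len(q),"ang",np.degrees(np.arctan2(L[1],L[0])).round(1),"y at x=580",y580.round(1),"x rng",q[:,0].min().round(1),q[:,0].max().round(1),"flat z",np.percentile(fl[:,2],[10,50,90]).round(1),"tip z",np.median(q[q[:,0]<q[:,0].min()+6][:,2]).round(1))
    for s in (1,-1):
        q=r[(r[:,2]>110)&(r[:,2]<195)&(r[:,0]>600)&(s*(r[:,1]-298)>0)]
        if len(q): print("  post",s,len(q),q.min(0).round(),q.max(0).round(),q.mean(0).round(1))
    q=r[(r[:,2]>9)&(r[:,2]<16)]; print("  plate",cv2.minAreaRect(q[:,:2].astype(np.float32)))
E
python3 st.py
python3 - <<'E'
import cv2
a=cv2.imread('pics/scene0.png')[40:180,350:450]; cv2.imwrite('pics/c1.png',cv2.resize(a,None,fx=4,fy=4,interpolation=cv2.INTER_CUBIC))
E
```

```text
scene lowY 203 ang -11.3 y at x=580 272.0 x rng 530.7 631.6 flat z [208.5 212.4 214.5] tip z 223.6
scene highY 195 ang -10.9 y at x=580 343.5 x rng 543.9 644.8 flat z [209.3 212.6 215. ] tip z 223.6
  post 1 137 [633. 327. 112.] [646. 336. 195.] [640.1 330.8 154.2]
  post -1 139 [621. 258. 111.] [632. 269. 194.] [627.6 262.3 154.7]
  plate ((637.8880004882812, 299.78460693359375), (170.66307067871094, 110.6068344116211), 79.9068374633789)
side lowY 136 ang -11.6 y at x=580 273.7 x rng 528.8 629.0 flat z [207.5 212.  214.1] tip z 222.4
side highY 126 ang -11.2 y at x=580 345.1 x rng 540.4 640.7 flat z [207.5 211.7 213.8] tip z 221.8
  post 1 26 [630. 329. 110.] [642. 341. 194.] [634.  334.  170.6]
  post -1 92 [617. 260. 110.] [629. 271. 193.] [622.8 264.  153.7]
  plate ((634.5681762695312, 301.16265869140625), (171.3433074951172, 109.14506530761719), 79.89740753173828)
```

View pics/c1.png

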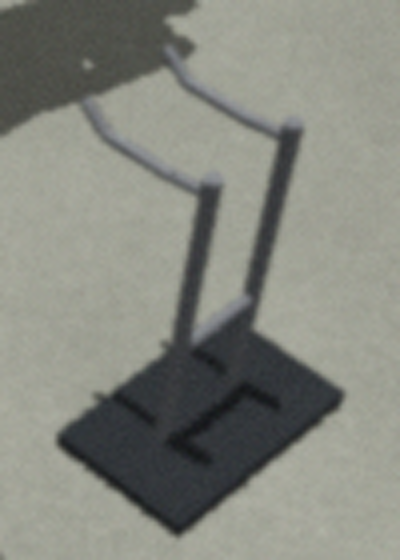

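The enlarged crop shows both prongs running level from the post tops with upturned tips, and a low crossbar under them.
- **Stand:** yaw is about -10.5° and the seat is near (577, 309, 214). Tip positions agree with the given 39–43 mm.
- **Handle bars:** (493,-326), (521.5,-141) and (542.5,68), with tops at about 120–121 mm as expected.

Now I'll raise the arm and turn it to the yaw of case 1.

```bash
cat > d.py <<'E'
# usage: d.py x y z yawdeg(of tool z axis)  -> remaining shift in current tool axes (cm/10 units), turn about tool x (2rad units)
import sys; from h import *
s=env.sense(); R=np.array(s["eef_rot"]);p=np.array(s["tool_pos"])
x,y,z,w=map(float,sys.argv[1:5])
yaw=np.degrees(np.arctan2(R[1,2],R[0,2]))
print("clock",round(s["clock"],2),"pos",p.round(1),"yaw",yaw.round(2),"tilt",np.degrees(np.arccos(-R[2,0])).round(2),"F",np.round(s["wrist_force"],2),"w",round(s["gripper_width"],1),"q",np.round(s["q"],2))
g=(w-yaw+180)%360-180
Z=lambda a:np.array([[0,np.sin(-a) ,np.cos(a)],[0,np.cos(a),np.sin(a)],[-1,0,0]])
D=np.array([x,y,z])-p
print("shift now-axes",(R.T@D/100).round(3),"shift after-turn axes",(Z(np.radians(w)).T@D/100).round(3),"turn x",round(-np.radians(g)/2,4))
E
python3 -m creep '[[[0.091,0,0],[-0.13,0,0],-0.3],[[0.091,0,0],[-0.13,0,0],-0.3],[[0.091,0,0],[-0.13,0,0],-0.3],[[0.091,0,0],[-0.13,0,0],-0.3],[[0.091,0,0],[-0.13,0,0],-0.3],[[0.091,0,0],[-0.13,0,0],-0.3],[[0.091,0,0],[-0.13,0,0],-0.3],[[0.091,0,0],[-0.13,0,0],-0.3]]'
python3 d.py 493 -326 320 -17.7;python3 d.py 520 300 320 -17.7
```

```text
clock: 1.3
tool_pos: [283.3, 640.0, 318.3]
eef_rot: [[-0.0, 0.303, 0.953], [-0.0, 0.953, -0.303], [-1.0, -0.0, -0.0]]
wrist_force: [-0.5, -0.2, 0.6]
gripper_width: 59.3
clock 1.3 pos [283.3 640.  318.3] yaw -17.64 tilt 0.01 F [-0.52 -0.16  0.58] w 59.3 q [ 1.12  0.28  1.67 -0.    1.2   1.43]
shift now-axes [-0.016 -8.57   4.926] shift after-turn axes [-0.017 -8.565  4.934] turn x 0.0005
clock 1.3 pos [283.3 640.  318.3] yaw -17.64 tilt 0.01 F [-0.52 -0.16  0.58] w 59.3 q [ 1.12  0.28  1.67 -0.    1.2   1.43]
shift now-axes [-0.017 -2.523  3.286] shift after-turn axes [-0.017 -2.52   3.288] turn x 0.0005
```

```bash

python3 -m creep '[[[0,0,0],[0,-0.315,0.41],-0.3],[[0,0,0],[0,-0.315,0.41],-0.3],[[0,0,0],[0,-0.315,0.41],-0.3],[[0,0,0],[0,-0.315,0.41],-0.3],[[0,0,0],[0,-0.315,0.41],-0.3],[[0,0,0],[0,-0.315,0.41],-0.3],[[0,0,0],[0,-0.315,0.41],-0.3],[[0,0,0],[0,-0.315,0.41],-0.3]]'
python3 -m creep '[[[0,0,0],[0,-0.466,0.183],-0.3],[[0,0,0],[0,-0.466,0.183],-0.3],[[0,0,0],[0,-0.466,0.183],-0.3],[[0,0,0],[0,-0.466,0.183],-0.3],[[0,0,0],[0,-0.466,0.183],-0.3],[[0,0,0],[0,-0.466,0.183],-0.3]]'
python3 -m creep '[[[0,0,0],[0,-0.464,0.077],-0.3],[[0,0,0],[0,-0.464,0.077],-0.3],[[0,0,0],[0,-0.464,0.077],-0.3],[[0,0,0],[0,-0.464,0.077],-0.3],[[0,0,0],[0,-0.464,0.077],-0.3],[[0,0,0],[0,-0.464,0.077],-0.3],[[0,0,0],[0,-0.464,0.077],-0.3]]'
python3 d.py 493 -326 97 -17.7
```

```text
clock: 2.3
tool_pos: [522.4, 300.4, 318.1]
eef_rot: [[0.0, 0.297, 0.955], [0.0, 0.955, -0.297], [-1.0, 0.0, 0.0]]
wrist_force: [0.6, 0.7, -0.0]
gripper_width: 59.7
clock: 3.05
tool_pos: [543.1, 0.7, 318.1]
eef_rot: [[0.0, 0.297, 0.955], [-0.0, 0.955, -0.297], [-1.0, 0.0, 0.0]]
wrist_force: [1.7, 0.2, 0.5]
gripper_width: 59.2
clock: 3.92
tool_pos: [497.7, -325.4, 318.1]
eef_rot: [[0.0, 0.298, 0.955], [-0.0, 0.955, -0.298], [-1.0, -0.0, 0.0]]
wrist_force: [0.7, 0.4, 0.0]
gripper_width: 59.5
clock 3.92 pos [ 497.7 -325.4  318.1] yaw -17.31 tilt 0.02 F [0.74 0.35 0.04] w 59.5 q [-0.62  0.1   1.88  0.    1.16 -0.32]
shift now-axes [ 2.211 -0.02  -0.043] shift after-turn axes [ 2.211 -0.02  -0.043] turn x 0.0034
```

```bash
cat > w.py <<'E'
# wrist look: bar points in world, z range args
import sys; from h import *
s=env.sense(); R=np.array(s["eef_rot"]);p=np.array(s["tool_pos"])
f=viewer.grab_frame("wrist"); cv2.imwrite(f"pics/{sys.argv[1]}.png",f["pixels"])
T=np.eye(4);T[:3,:3]=R;T[:3,3]=p
W=cloud(f,T@np.array(f["mount"])); q=W.reshape(-1,3); q=q[~np.isnan(q[:,0])]
cx,cy=map(float,sys.argv[2:4])
q=q[np.hypot(q[:,0]-cx,q[:,1]-cy)<110]
for lo,hi in ((62,78),(108,128)):
    a=q[(q[:,2]>lo)&(q[:,2]<hi)]
    if len(a)<30: print(lo,len(a)); continue
    r=cv2.minAreaRect(a[:,:2].astype(np.float32)); b=cv2.boxPoints(r); e=b[1]-b[0]; e2=b[2]-b[1]; e=e if np.linalg.norm(e)>np.linalg.norm(e2) else e2
    if e[1]<0:e=-e
    print(lo,hi,len(a),"c",np.round(r[0],1),"size",np.round(r[1],1),"yaw",np.degrees(np.arctan2(-e[0],e[1])).round(1),"z",np.percentile(a[:,2],[5,50,95]).round(1))
E
python3 w.py w1 493 -326; python3 d.py 493 -326 97 -17.7
```

```text
62 78 4784 c [ 495.1 -326. ] size [129.6  64.1] yaw -17.6 z [68.4 69.7 71.1]
108 128 1076 c [ 495.2 -325.6] size [120.9   9.8] yaw -17.6 z [116.5 119.7 121.5]
clock 3.98 pos [ 497.1 -329.4  318. ] yaw -17.38 tilt 0.09 F [-3.21 -1.75 -0.47] w 59.2 q [-0.62  0.11  1.88 -0.    1.16 -0.32]
shift now-axes [ 2.21   0.023 -0.051] shift after-turn axes [ 2.21   0.019 -0.05 ] turn x 0.0028
```

View pics/w1.png

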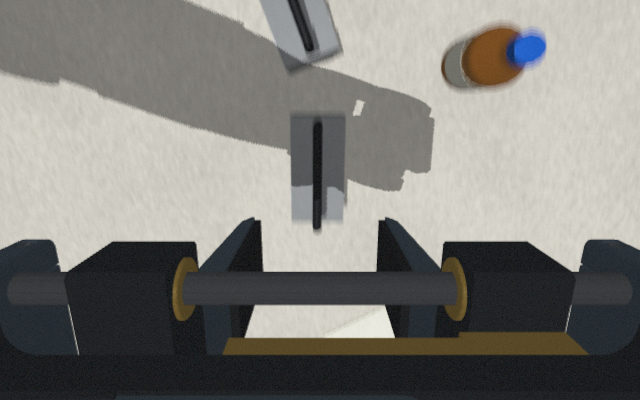

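The wrist view shows case 1's bar running from (317,122) to (317,228), parallel to the fingers' gap. The bar is at about (495,-326) with yaw -17.6°, which agrees with the fixed cameras. I'll descend and shift about -4 mm along tool z.

```bash

python3 -m creep '[[[0.003,0,0],[0.38,0,-0.03],-0.3],[[0,0,0],[0.38,0,0],-0.3],[[0,0,0],[0.38,0,0],-0.3],[[0,0,0],[0.3,0,0],-0.3],[[0,0,0],[0.3,0,0],-0.3],[[0,0,0],[0.25,0,0],-0.3],[[0,0,0],[0.22,0,0],-0.3],[[0,0,0],[0,0,0],-0.3]]'
python3 d.py 494.5 -326 97 -17.6
```

```text
clock: 4.97
tool_pos: [494.4, -322.3, 95.6]
eef_rot: [[-0.002, 0.303, 0.953], [0.002, 0.953, -0.303], [-1.0, 0.001, -0.003]]
wrist_force: [-0.1, -0.7, 1.3]
gripper_width: 59.0
clock 4.97 pos [ 494.4 -322.3   95.6] yaw -17.65 tilt 0.16 F [-0.12 -0.72  1.34] w 59.0 q [-0.62  0.38  2.   -0.    0.76 -0.31]
shift now-axes [-0.014 -0.035  0.012] shift after-turn axes [-0.014 -0.035  0.012] turn x -0.0004
```

```bash

python3 -m creep '[[[0,0,0],[0,-0.035,0],-0.3],[[0,0,0],[0,0,0],1],[[0,0,0],[0,0,0],1],[[0,0,0],[0,0,0],1],[[0,0,0],[0,0,0],1],[[0,0,0],[0,0,0],1]]' 35
python3 d.py 494.5 -326 97 -17.6
```

```text
clock: 5.72
tool_pos: [494.2, -326.2, 97.0]
eef_rot: [[-0.0, 0.303, 0.953], [0.0, 0.953, -0.303], [-1.0, 0.0, -0.0]]
wrist_force: [0.0, 0.0, 0.6]
gripper_width: 12.0
clock 5.72 pos [ 494.2 -326.2   97. ] yaw -17.65 tilt 0.0 F [0.02 0.02 0.6 ] w 12.0 q [-0.62  0.38  2.    0.    0.77 -0.31]
shift now-axes [-0.     0.003  0.002] shift after-turn axes [-0.     0.003  0.002] turn x -0.0004
```

```bash

python3 -m creep '[[[0,0,0],[0,0,0],1],[[0,0,0],[0,0,0],1],[[0,0,0],[-0.05,0,0],1],[[0,0,0],[-0.1,0,0],1],[[0,0,0],[-0.15,0,0],1],[[0,0,0],[-0.15,0,0],1],[[0,0,0],[-0.1,0,0],1],[[0,0,0],[0,0,0],1]]'
python3 -m creep '[[[0,0,0],[0,0,0],1],[[0,0,0],[0,0,0],1],[[0,0,0],[0,0,0],1],[[0,0,0],[0,0,0],1]]'
python3 -m creep '[[[0,0,0],[0,0,0],1],[[0,0,0],[0,0,0],1]]'
python3 w.py w2 494 -326;python3 d.py 494.5 -326 97 -17.6
```

```text
clock: 6.72
tool_pos: [494.6, -326.5, 153.0]
eef_rot: [[0.001, 0.303, 0.953], [-0.001, 0.953, -0.303], [-1.0, -0.001, 0.002]]
wrist_force: [0.3, 0.1, -1.3]
gripper_width: 9.3
clock: 7.22
tool_pos: [494.1, -326.2, 151.7]
eef_rot: [[-0.0, 0.303, 0.953], [0.0, 0.953, -0.303], [-1.0, 0.0, -0.0]]
wrist_force: [-0.6, -0.2, -2.2]
gripper_width: 9.4
clock: 7.48
tool_pos: [494.2, -326.3, 151.9]
eef_rot: [[-0.0, 0.303, 0.953], [-0.0, 0.953, -0.303], [-1.0, -0.0, -0.0]]
wrist_force: [0.1, 0.1, -2.3]
gripper_width: 8.8
62 78 95 c [ 514.5 -263.6] size [ 0.1 63.4] yaw 72.3 z [74.4 75.9 77.2]
108 128 10618 c [ 495.  -325.4] size [130.   64.2] yaw -17.8 z [123.4 124.6 125.6]
clock 7.53 pos [ 494.2 -326.2  151.9] yaw -17.65 tilt 0.0 F [ 0.54  0.96 -1.5 ] w 9.0 q [-0.62  0.29  1.98  0.    0.86 -0.31]
shift now-axes [0.549 0.003 0.002] shift after-turn axes [0.549 0.003 0.002] turn x -0.0004
```

View pics/w2.png

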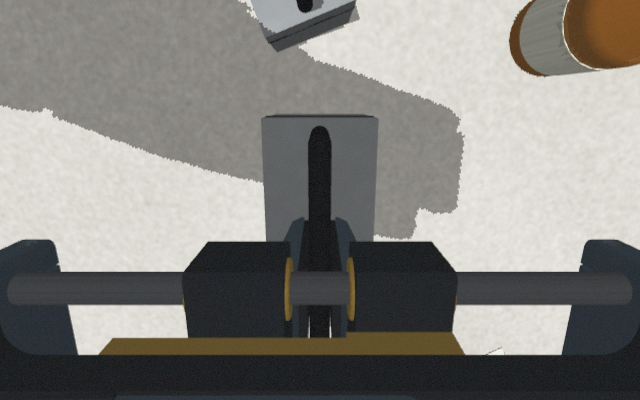

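The wrist view shows case 1 held level between the fingers, with the bar at column 320. Its lid is at 124.6 mm, so it is lifted about 55 mm. The load is about 2.3–2.9 N, which means it is empty. I'll put it back.

```bash

python3 -m creep '[[[0,0,0],[0.1,0,0],1],[[0,0,0],[0.15,0,0],1],[[0,0,0],[0.13,0,0],1],[[0,0,0],[0.09,0,0],1],[[0,0,0],[0.05,0,0],1],[[0,0,0],[0.02,0,0],1],[[0,0,0],[0,0,0],1],[[0,0,0],[0,0,0],1]]'
python3 d.py 494.5 -326 97 -17.6
```

```text
clock: 8.52
tool_pos: [494.4, -326.4, 98.3]
eef_rot: [[0.001, 0.303, 0.953], [-0.0, 0.953, -0.303], [-1.0, -0.0, 0.001]]
wrist_force: [-0.1, -1.0, -2.0]
gripper_width: 9.8
clock 8.53 pos [ 494.4 -326.4   98.3] yaw -17.65 tilt 0.04 F [-0.11 -1.01 -1.97] w 9.8 q [-0.62  0.38  2.    0.    0.77 -0.31]
shift now-axes [ 0.013  0.004 -0.   ] shift after-turn axes [ 0.013  0.004 -0.   ] turn x -0.0004
```

```bash

python3 -m creep '[[[0,0,0],[0.012,0,0],1],[[0,0,0],[0,0,0],1],[[0,0,0],[0,0,0],-0.3],[[0,0,0],[0,0,0],-0.3],[[0,0,0],[0,0,0],-0.3],[[0,0,0],[0,0,0],-0.3],[[0,0,0],[0,0,0],-0.3]]'
python3 d.py 521.5 -141 220 3.5
```

```text
clock: 9.4
tool_pos: [494.2, -326.2, 96.7]
eef_rot: [[0.0, 0.303, 0.953], [-0.0, 0.953, -0.303], [-1.0, -0.0, 0.0]]
wrist_force: [-0.2, 0.5, -0.7]
gripper_width: 56.0
clock 9.4 pos [ 494.2 -326.2   96.7] yaw -17.64 tilt 0.0 F [-0.19  0.51 -0.7 ] w 56.0 q [-0.62  0.38  2.   -0.    0.76 -0.31]
shift now-axes [-1.233  1.848 -0.301] shift after-turn axes [-1.233  1.832  0.386] turn x -0.1845
```

```bash

python3 -m creep '[[[0,0,0],[-0.3,0,0],-0.3],[[0,0,0],[-0.31,0,0],-0.3],[[0,0,0],[-0.31,0,0],-0.3],[[0,0,0],[-0.31,0,0],-0.3],[[0,0,0],[0,0.46,-0.075],-0.3],[[0,0,0],[0,0.46,-0.075],-0.3],[[0,0,0],[0,0.46,-0.075],-0.3],[[0,0,0],[0,0.46,-0.075],-0.3]]'
python3 -m creep '[[[-0.062,0,0],[0,0,0],-0.3],[[-0.062,0,0],[0,0,0],-0.3],[[-0.06,0,0],[0,0,0],-0.3],[[0,0,0],[0,0,0],-0.3],[[0,0,0],[0,0,0],-0.3]]'
python3 w.py w3 521 -141;python3 d.py 521.5 -141 97 3.5
```

```text
clock: 10.4
tool_pos: [521.4, -140.4, 219.9]
eef_rot: [[0.0, 0.303, 0.953], [-0.0, 0.953, -0.303], [-1.0, 0.0, 0.0]]
wrist_force: [0.6, 0.1, 0.5]
gripper_width: 59.3
clock: 11.02
tool_pos: [521.4, -141.8, 219.7]
eef_rot: [[0.0, -0.057, 0.998], [0.0, 0.998, 0.057], [-1.0, 0.0, 0.0]]
wrist_force: [0.3, -0.1, -0.1]
gripper_width: 59.4
62 78 7953 c [ 523.7 -139.7] size [ 64.2 130.8] yaw 3.3 z [68.5 69.7 70.8]
108 128 1827 c [ 523.3 -138.8] size [  9.5 120.5] yaw 3.6 z [117.1 119.8 121.3]
clock 11.07 pos [ 521.4 -141.9  219.7] yaw 3.3 tilt 0.0 F [-0.48  0.24  0.21] w 59.3 q [-0.31  0.12  2.05  0.    0.97 -0.37]
shift now-axes [1.227 0.008 0.002] shift after-turn axes [1.227 0.008 0.002] turn x -0.0017
```

View pics/w3.png

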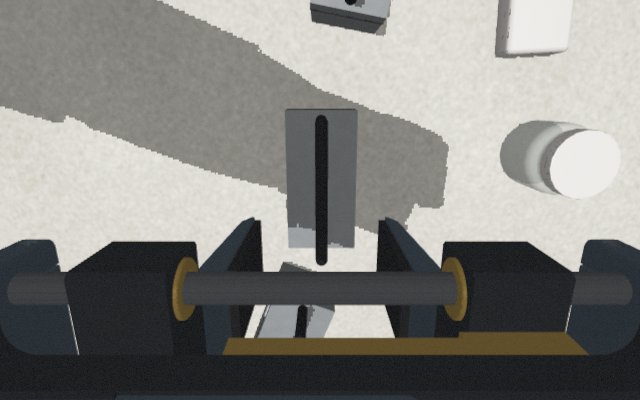

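The wrist view shows case 2's bar at column 321, rows 118–263. It lies parallel to the finger gap and is centred. I'll descend and grasp.

```bash

python3 -m creep '[[[0,0,0],[0.25,0.015,0.01],-0.3],[[0,0,0],[0.35,0,0],-0.3],[[0,0,0],[0.3,0,0],-0.3],[[0,0,0],[0.2,0,0],-0.3],[[0,0,0],[0.127,0,0],-0.3],[[0,0,0],[0,0,0],-0.3]]'
python3 d.py 522.5 -140 97 3.5
python3 -m creep '[[[0,0,0],[0,0,0],1],[[0,0,0],[0,0,0],1],[[0,0,0],[0,0,0],1],[[0,0,0],[0,0,0],1],[[0,0,0],[0,0,0],1],[[0,0,0],[0,0,0],1],[[0,0,0],[0,0,0],1]]' 35
python3 -m creep '[[[0,0,0],[-0.05,0,0],1],[[0,0,0],[-0.1,0,0],1],[[0,0,0],[-0.15,0,0],1],[[0,0,0],[-0.15,0,0],1],[[0,0,0],[-0.1,0,0],1],[[0,0,0],[0,0,0],1],[[0,0,0],[0,0,0],1],[[0,0,0],[0,0,0],1]]'
python3 -m creep '[[[0,0,0],[0,0,0],1],[[0,0,0],[0,0,0],1]]'
python3 -m creep '[[[0,0,0],[0,0,0],1],[[0,0,0],[0,0,0],1]]'
python3 w.py w4 522 -140;python3 d.py 522.5 -140 97 3.5
```

```text
clock: 11.82
tool_pos: [522.0, -140.2, 96.5]
eef_rot: [[-0.001, -0.059, 0.998], [0.0, 0.998, 0.059], [-1.0, 0.0, -0.001]]
wrist_force: [0.9, -0.4, -0.2]
gripper_width: 59.2
clock 11.82 pos [ 522.  -140.2   96.5] yaw 3.4 tilt 0.07 F [ 0.86 -0.45 -0.23] w 59.2 q [-0.31  0.31  2.1  -0.    0.73 -0.36]
shift now-axes [-0.005  0.002  0.005] shift after-turn axes [-0.005  0.002  0.005] turn x -0.0009
clock: 12.7
tool_pos: [522.4, -140.3, 97.1]
eef_rot: [[0.0, -0.06, 0.998], [-0.0, 0.998, 0.06], [-1.0, -0.0, 0.0]]
wrist_force: [0.8, -0.0, 0.7]
gripper_width: 9.5
clock: 13.7
tool_pos: [522.0, -140.2, 151.5]
eef_rot: [[-0.001, -0.06, 0.998], [0.0, 0.998, 0.06], [-1.0, 0.0, -0.001]]
wrist_force: [0.9, 1.2, -2.3]
gripper_width: 9.4
clock: 13.95
tool_pos: [522.2, -140.2, 151.8]
eef_rot: [[-0.0, -0.06, 0.998], [0.0, 0.998, 0.06], [-1.0, 0.0, -0.0]]
wrist_force: [0.8, 0.7, -1.4]
gripper_width: 9.0
clock: 14.2
tool_pos: [522.3, -140.3, 152.0]
eef_rot: [[-0.0, -0.06, 0.998], [-0.0, 0.998, 0.06], [-1.0, -0.0, -0.0]]
wrist_force: [0.6, 0.4, -2.7]
gripper_width: 8.8
62 78 91 c [519.7 -74.4] size [63.4  0.1] yaw -86.5 z [64.1 65.4 66.4]
108 128 10606 c [ 523.2 -139.1] size [ 64.4 130. ] yaw 3.6 z [123.5 124.6 125.7]
clock 14.25 pos [ 522.3 -140.3  152. ] yaw 3.44 tilt 0.0 F [-0.33  0.43 -1.38] w 9.0 q [-0.31  0.22  2.09 -0.    0.84 -0.37]
shift now-axes [0.55  0.002 0.002] shift after-turn axes [0.55  0.002 0.002] turn x -0.0005
```

Case 2's lid is at 124.6 mm, so it is lifted about 55 mm and level. The load is about 2 N, the same as case 1, so it is empty. I'll put it back and go to case 3.

```bash

python3 -m creep '[[[0,0,0],[0.1,0,0],1],[[0,0,0],[0.15,0,0],1],[[0,0,0],[0.13,0,0],1],[[0,0,0],[0.09,0,0],1],[[0,0,0],[0.05,0,0],1],[[0,0,0],[0.02,0,0],1],[[0,0,0],[0.011,0,0],1],[[0,0,0],[0,0,0],1]]'
python3 -m creep '[[[0,0,0],[0,0,0],1],[[0,0,0],[0,0,0],-0.3],[[0,0,0],[0,0,0],-0.3],[[0,0,0],[0,0,0],-0.3],[[0,0,0],[0,0,0],-0.3],[[0,0,0],[0,0,0],-0.3]]'
python3 d.py 543 69 220 -7
```

```text
clock: 15.25
tool_pos: [522.5, -140.3, 97.2]
eef_rot: [[0.0, -0.06, 0.998], [-0.0, 0.998, 0.06], [-1.0, -0.0, 0.0]]
wrist_force: [0.0, 0.1, -2.0]
gripper_width: 8.9
clock: 16.0
tool_pos: [522.3, -140.3, 97.0]
eef_rot: [[0.0, -0.06, 0.998], [-0.0, 0.998, 0.06], [-1.0, -0.0, 0.0]]
wrist_force: [0.2, -0.2, -0.1]
gripper_width: 56.1
clock 16.0 pos [ 522.3 -140.3   97. ] yaw 3.44 tilt 0.0 F [ 0.16 -0.19 -0.1 ] w 56.1 q [-0.31  0.31  2.1   0.    0.73 -0.37]
shift now-axes [-1.23   2.076  0.332] shift after-turn axes [-1.23   2.102 -0.05 ] turn x 0.0911
```

```bash

python3 -m creep '[[[0,0,0],[-0.3,0,0],-0.3],[[0,0,0],[-0.31,0,0],-0.3],[[0,0,0],[-0.31,0,0],-0.3],[[0,0,0],[-0.31,0,0],-0.3],[[0,0,0],[0,0.52,0.083],-0.3],[[0,0,0],[0,0.52,0.083],-0.3],[[0,0,0],[0,0.52,0.083],-0.3],[[0,0,0],[0,0.52,0.083],-0.3]]'
python3 -m creep '[[[0.046,0,0],[0,0,0],-0.3],[[0.045,0,0],[0,0,0],-0.3],[[0,0,0],[0,0,0],-0.3],[[0,0,0],[0,0,0],-0.3]]'
python3 w.py w5 543 69;python3 d.py 543 69 97 -7
```

```text
clock: 17.0
tool_pos: [542.9, 71.1, 220.1]
eef_rot: [[0.0, -0.06, 0.998], [0.0, 0.998, 0.06], [-1.0, -0.0, 0.0]]
wrist_force: [0.3, -0.3, 1.1]
gripper_width: 59.3
clock: 17.5
tool_pos: [542.9, 69.2, 219.9]
eef_rot: [[-0.0, 0.12, 0.993], [-0.0, 0.993, -0.12], [-1.0, -0.0, -0.0]]
wrist_force: [-0.6, -0.8, 0.4]
gripper_width: 59.2
62 78 7924 c [545.3  69.6] size [130.3  64.2] yaw -7.1 z [68.5 69.7 70.8]
108 128 1785 c [545.6  70.3] size [121.1  10. ] yaw -7.4 z [117.3 119.8 121.3]
clock 17.55 pos [542.9  69.2 219.9] yaw -6.91 tilt 0.0 F [ 0.01 -0.61 -1.09] w 59.1 q [ 0.08  0.13  2.04 -0.    0.97  0.2 ]
shift now-axes [ 1.229e+00 -2.000e-03  1.000e-03] shift after-turn axes [ 1.229e+00 -2.000e-03  1.000e-03] turn x 0.0008
```

View pics/w5.png

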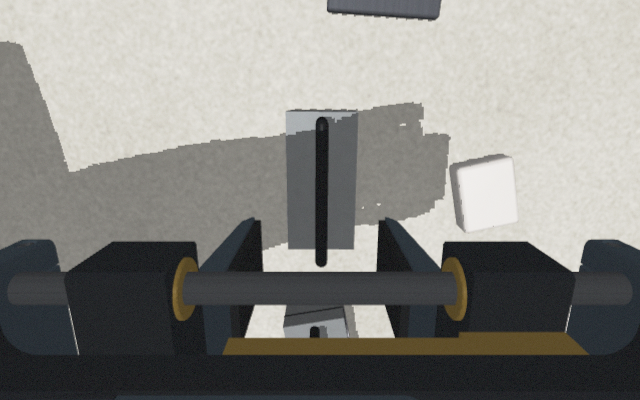

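Case 3's bar is at column 321, rows 118–265, aligned and centred. I'll grasp it, with more force since it should be the full one, and lift.

```bash

python3 -m creep '[[[0,0,0],[0.25,0.005,0.012],-0.3],[[0,0,0],[0.35,0,0],-0.3],[[0,0,0],[0.3,0,0],-0.3],[[0,0,0],[0.2,0,0],-0.3],[[0,0,0],[0.129,0,0],-0.3],[[0,0,0],[0,0,0],-0.3]]'
python3 -m creep '[[[0,0,0],[0,0,0],1],[[0,0,0],[0,0,0],1],[[0,0,0],[0,0,0],1],[[0,0,0],[0,0,0],1],[[0,0,0],[0,0,0],1],[[0,0,0],[0,0,0],1],[[0,0,0],[0,0,0],1]]' 45
python3 d.py 544 69.5 97 -7
python3 -m creep '[[[0,0,0],[-0.05,0,0],1],[[0,0,0],[-0.1,0,0],1],[[0,0,0],[-0.15,0,0],1],[[0,0,0],[-0.15,0,0],1],[[0,0,0],[-0.1,0,0],1],[[0,0,0],[0,0,0],1],[[0,0,0],[0,0,0],1],[[0,0,0],[0,0,0],1]]'
python3 -m creep '[[[0,0,0],[0,0,0],1],[[0,0,0],[0,0,0],1]]'
python3 w.py w6 544 69;python3 d.py 577 309 330 -10.5
```

```text
clock: 18.3
tool_pos: [543.9, 69.6, 96.5]
eef_rot: [[-0.001, 0.121, 0.993], [-0.0, 0.993, -0.121], [-1.0, -0.0, -0.001]]
wrist_force: [-0.0, 0.2, -0.2]
gripper_width: 59.5
clock: 19.18
tool_pos: [544.4, 69.7, 97.1]
eef_rot: [[0.0, 0.122, 0.993], [0.0, 0.993, -0.122], [-1.0, 0.0, 0.0]]
wrist_force: [1.2, -0.6, -0.1]
gripper_width: 9.0
clock 19.18 pos [544.4  69.7  97.1] yaw -6.99 tilt 0.03 F [ 1.25 -0.58 -0.11] w 9.0 q [ 0.08  0.32  2.09 -0.    0.74  0.21]
shift now-axes [ 0.001 -0.003 -0.004] shift after-turn axes [ 0.001 -0.003 -0.004] turn x 0.0001
clock: 20.18
tool_pos: [543.9, 69.7, 151.5]
eef_rot: [[-0.001, 0.122, 0.993], [-0.0, 0.993, -0.122], [-1.0, -0.0, -0.001]]
wrist_force: [0.3, 0.2, -5.3]
gripper_width: 8.9
clock: 20.42
tool_pos: [544.1, 69.7, 151.8]
eef_rot: [[-0.0, 0.122, 0.993], [-0.0, 0.993, -0.122], [-1.0, -0.0, -0.0]]
wrist_force: [-0.4, -0.4, -6.8]
gripper_width: 8.9
62 78 91 c [553.  134.6] size [ 0.1 63.3] yaw 83.0 z [67.3 68.5 69.6]
108 128 10511 c [544.9  70.4] size [129.8  64.3] yaw -6.9 z [123.2 124.4 125.4]
clock 20.48 pos [544.2  69.7 151.9] yaw -6.99 tilt 0.01 F [ 0.43  0.21 -6.43] w 9.1 q [ 0.08  0.23  2.07 -0.    0.84  0.21]
shift now-axes [-1.781  2.415  0.034] shift after-turn axes [-1.781  2.413 -0.113] turn x 0.0306
```

Case 3's load is about 5.5–6.5 N against about 2 N for the other two, so it is the full one. It hangs level, lifted 54 mm. I'll raise it until the bar axis is at 242 mm, which puts the bar above the tips and the lid below the prongs. Then I'll go round to the open side of the prongs.

```bash

python3 -m creep '[[[0,0,0],[-0.08,0,0],1],[[0,0,0],[-0.15,0,0],1],[[0.01,0,0],[-0.18,0,0],1],[[0.01,0,0],[-0.15,0,0],1],[[0.01,0,0],[-0.1,0,0],1],[[0,0,0],[-0.05,0,0],1],[[0,0,0],[0,0,0],1]]'
python3 d.py 465 180 223 -10.5;python3 d.py 469 329 223 -10.5
```

```text
clock: 21.35
tool_pos: [544.2, 69.7, 223.1]
eef_rot: [[0.0, 0.181, 0.984], [0.0, 0.984, -0.181], [-1.0, 0.0, 0.0]]
wrist_force: [0.0, 0.2, -6.5]
gripper_width: 9.0
clock 21.35 pos [544.2  69.7 223.1] yaw -10.42 tilt 0.01 F [ 0.01  0.23 -6.54] w 9.0 q [0.08 0.13 2.04 0.   0.98 0.27]
shift now-axes [ 0.001  0.941 -0.979] shift after-turn axes [ 0.001  0.94  -0.98 ] turn x 0.0007
clock 21.35 pos [544.2  69.7 223.1] yaw -10.42 tilt 0.01 F [ 0.01  0.23 -6.54] w 9.0 q [0.08 0.13 2.04 0.   0.98 0.27]
shift now-axes [ 1.000e-03  2.414e+00 -1.209e+00] shift after-turn axes [ 1.000e-03  2.412e+00 -1.212e+00] turn x 0.0007
```

```bash

python3 -m creep '[[[0,0,0],[0,0.07,-0.07],1],[[0,0,0],[0,0.12,-0.13],1],[[0,0,0],[0,0.17,-0.18],1],[[0,0,0],[0,0.2,-0.21],1],[[0,0,0],[0,0.17,-0.18],1],[[0,0,0],[0,0.13,-0.13],1],[[0,0,0],[0,0.08,-0.08],1]]'
python3 -m creep '[[[0,0,0],[0,0.1,-0.01],1],[[0,0,0],[0,0.18,-0.03],1],[[0,0,0],[0,0.25,-0.04],1],[[0,0,0],[0,0.28,-0.04],1],[[0,0,0],[0,0.26,-0.04],1],[[0,0,0],[0,0.2,-0.04],1],[[0,0,0],[0,0.13,-0.02],1],[[0,0,0],[0,0.07,-0.01],1]]'
python3 -m creep '[[[0,0,0],[0,0,0],1],[[0,0,0],[0,0,0],1],[[0,0,0],[0,0,0],1]]'
python3 - <<'E'
from h import *
for n in ["scene","side","wrist"]:
    f=viewer.grab_frame(n); cv2.imwrite(f"pics/{n}7.png",f["pixels"][0:400])
    if n!="wrist":
        W=cloud(f); q=W.reshape(-1,3); q=q[~np.isnan(q[:,0])]
        r=q[(abs(q[:,0]-470)<60)&(abs(q[:,1]-329)<110)]
        for lo,hi in ((188,206),(232,252)):
            a=r[(r[:,2]>lo)&(r[:,2]<hi)]
            if len(a)>20: print(n,lo,len(a),cv2.minAreaRect(a[:,:2].astype(np.float32)),np.percentile(a[:,2],[5,50,95]).round(1))
a=cv2.imread('pics/scene7.png')[20:160,250:450]; b=cv2.imread('pics/side7.png')[60:200,200:400]
cv2.imwrite('pics/c7.png',cv2.resize(np.vstack([a,b]),None,fx=2.1,fy=2.1,interpolation=cv2.INTER_CUBIC))
E
python3 d.py 577 309 223 -10.5
```

```text
clock: 22.22
tool_pos: [464.0, 180.9, 222.9]
eef_rot: [[-0.0, 0.18, 0.984], [-0.0, 0.984, -0.18], [-1.0, -0.0, -0.0]]
wrist_force: [-0.5, -0.1, -6.1]
gripper_width: 9.0
clock: 23.22
tool_pos: [468.8, 329.2, 222.9]
eef_rot: [[-0.0, 0.181, 0.984], [-0.0, 0.984, -0.181], [-1.0, -0.0, -0.0]]
wrist_force: [0.3, 0.1, -5.9]
gripper_width: 8.8
clock: 23.6
tool_pos: [468.9, 328.2, 223.1]
eef_rot: [[0.0, 0.181, 0.983], [-0.0, 0.983, -0.181], [-1.0, -0.0, 0.0]]
wrist_force: [-0.8, 0.5, -6.2]
gripper_width: 9.1
scene 188 886 ((468.7698669433594, 328.0378723144531), (134.05967712402344, 66.18704223632812), 79.45279693603516) [190.5 196.1 198.4]
scene 232 223 ((470.14910888671875, 321.388916015625), (111.29671478271484, 31.24544334411621), 68.88609313964844) [233.4 244.5 250.6]
side 188 523 ((465.1492614746094, 327.34637451171875), (137.40882873535156, 66.056884765625), 80.6361083984375) [191.6 195.5 198.7]
side 232 131 ((466.96331787109375, 324.96826171875), (117.4022216796875, 29.2489070892334), 70.30308532714844) [233.8 244.6 249.7]
clock 23.75 pos [468.9 328.4 223.1] yaw -10.45 tilt 0.0 F [-1.02  0.35 -5.68] w 9.1 q [ 0.57  0.17  1.99 -0.    0.98  0.75]
shift now-axes [1.000e-03 5.000e-03 1.098e+00] shift after-turn axes [1.000e-03 6.000e-03 1.098e+00] turn x 0.0005
```

View pics/c7.png

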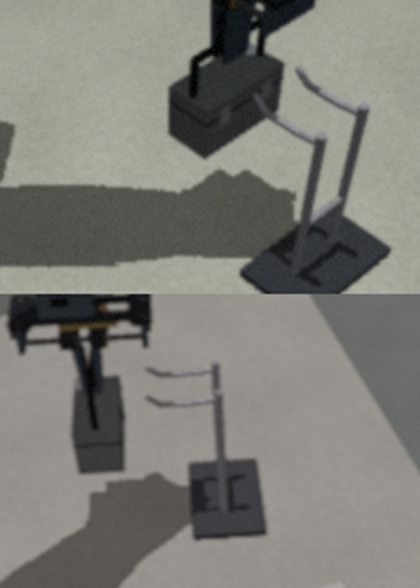

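View pics/wrist7.png

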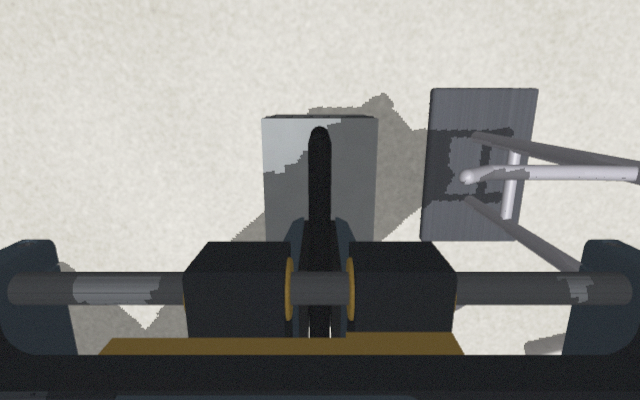

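The views show the case held upright in front of the prongs, with the bar a little above tip height, the lid below the prongs, and the lateral centre line aligned to within about 2 mm. I'll slide in along tool +z.

```bash

python3 -m creep '[[[0,0,0],[0,0.01,0.05],1],[[0,0,0],[0,0,0.1],1],[[0,0,0],[0,0,0.12],1],[[0,0,0],[0,0,0.12],1],[[0,0,0],[0,0,0.12],1],[[0,0,0],[0,0,0.09],1],[[0,0,0],[0,0,0.05],1],[[0,0,0],[0,0,0],1]]'
python3 - <<'E'
from h import *
for n in ["scene","side"]:
    f=viewer.grab_frame(n); cv2.imwrite(f"pics/{n}8.png",f["pixels"])
a=cv2.imread('pics/scene8.png')[20:140,300:450]; b=cv2.imread('pics/side8.png')[70:190,220:370]
cv2.imwrite('pics/c8.png',cv2.resize(np.hstack([a,b]),None,fx=2.6,fy=2.6,interpolation=cv2.INTER_CUBIC))
E
python3 d.py 577 309 223 -10.5
```

```text
clock: 24.75
tool_pos: [533.1, 317.8, 222.9]
eef_rot: [[-0.0, 0.181, 0.983], [-0.0, 0.983, -0.181], [-1.0, -0.0, -0.0]]
wrist_force: [0.4, 0.9, -5.6]
gripper_width: 8.9
clock 24.85 pos [532.7 317.9 223. ] yaw -10.42 tilt 0.01 F [ 0.81 -0.52 -5.7 ] w 9.2 q [0.5  0.25 1.9  0.   1.   0.68]
shift now-axes [-0.    -0.007  0.452] shift after-turn axes [-0.    -0.006  0.452] turn x 0.0007
```

View pics/c8.png

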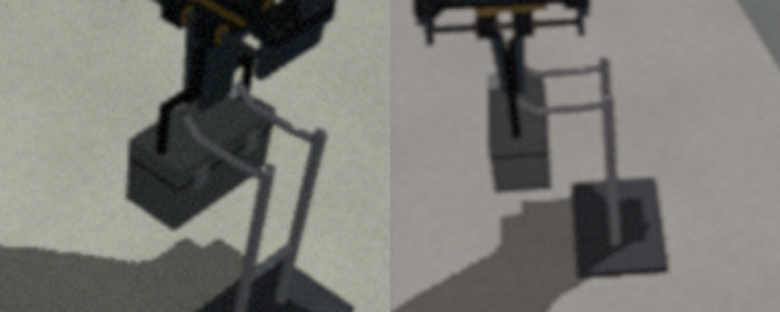

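The crop shows both prong tips at the bar and inside the uprights, with no contact force. I'll continue to the seat and then lower.

```bash

python3 -m creep '[[[0,0,0],[0,0,0.06],1],[[0,0,0],[0,0,0.1],1],[[0,0,0],[0,0,0.11],1],[[0,0,0],[0,0,0.09],1],[[0,0,0],[0,0,0.05],1],[[0,0,0],[0,0,0.03],1],[[0,0,0],[0,0,0],1],[[0,0,0],[0,0,0],1]]'
python3 d.py 577 309 200 -10.5
python3 -m creep '[[[0,0,0],[0.06,0,0],1],[[0,0,0],[0.06,0,0],1],[[0,0,0],[0.05,0,0],1],[[0,0,0],[0.03,0,0],1],[[0,0,0],[0.02,0,0],1],[[0,0,0],[0,0,0],1],[[0,0,0],[0,0,0],1]]'
python3 - <<'E'
from h import *
for n in ["scene","side"]:
    f=viewer.grab_frame(n); cv2.imwrite(f"pics/{n}9.png",f["pixels"])
a=cv2.imread('pics/scene9.png')[20:140,300:450]; b=cv2.imread('pics/side9.png')[70:190,220:370]
cv2.imwrite('pics/c9.png',cv2.resize(np.hstack([a,b]),None,fx=2.6,fy=2.6,interpolation=cv2.INTER_CUBIC))
E
python3 d.py 577 309 200 -10.5
```

```text
clock: 25.85
tool_pos: [576.0, 309.9, 223.0]
eef_rot: [[-0.0, 0.181, 0.983], [-0.0, 0.983, -0.181], [-1.0, -0.0, -0.0]]
wrist_force: [0.6, -1.4, -4.5]
gripper_width: 8.8
clock 25.85 pos [576.  309.9 223. ] yaw -10.42 tilt 0.01 F [ 0.55 -1.43 -4.48] w 8.8 q [0.46 0.3  1.83 0.   1.02 0.64]
shift now-axes [ 0.23  -0.007  0.012] shift after-turn axes [ 0.23  -0.007  0.012] turn x 0.0007
clock: 26.72
tool_pos: [576.3, 309.9, 201.2]
eef_rot: [[0.0, 0.181, 0.983], [0.0, 0.983, -0.181], [-1.0, 0.0, 0.0]]
wrist_force: [-0.3, 0.3, -5.4]
gripper_width: 8.9
clock 26.82 pos [576.3 309.9 201.2] yaw -10.43 tilt 0.02 F [ 0.61 -0.97 -4.83] w 8.9 q [ 0.46  0.32  1.84 -0.    0.98  0.64]
shift now-axes [ 0.012 -0.008  0.009] shift after-turn axes [ 0.012 -0.008  0.009] turn x 0.0006
```

View pics/c9.png

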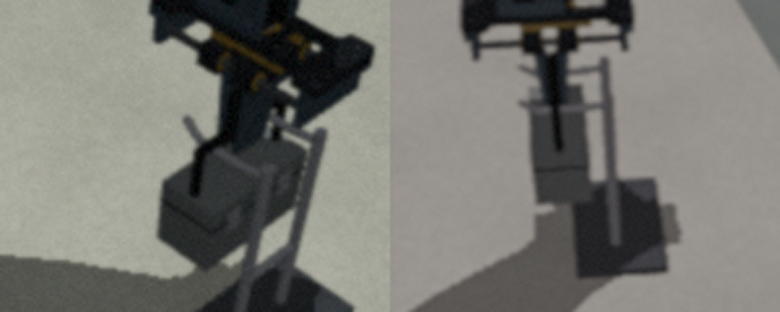

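Both prongs now pass under the bar, mid-span, and the weight is still on the gripper. I'll lower in 1 mm steps until the stand takes it.

```bash

python3 -m creep '[[[0,0,0],[0.012,0,0],1],[[0,0,0],[0,0,0],1],[[0,0,0],[0,0,0],1]]'
python3 -m creep '[[[0,0,0],[0.01,0,0],1],[[0,0,0],[0,0,0],1],[[0,0,0],[0,0,0],1]]'
```

```text
clock: 27.2
tool_pos: [576.3, 309.9, 199.9]
eef_rot: [[0.0, 0.181, 0.983], [0.0, 0.983, -0.181], [-1.0, 0.0, 0.0]]
wrist_force: [-0.5, -0.3, -5.3]
gripper_width: 8.7
clock: 27.58
tool_pos: [576.4, 310.0, 199.5]
eef_rot: [[0.001, 0.181, 0.983], [0.0, 0.983, -0.181], [-1.0, 0.0, 0.001]]
wrist_force: [-4.0, -1.9, 6.5]
gripper_width: 9.0
```

The load flipped to +6.5 N, so the bar is seated. I'll relax 0.5 mm and open.

```bash

python3 -m creep '[[[0,0,0],[-0.006,0,0],1],[[0,0,0],[0,0,0],1],[[0,0,0],[0,0,0],0.6],[[0,0,0],[0,0,0],0.2],[[0,0,0],[0,0,0],0],[[0,0,0],[0,0,0],0],[[0,0,0],[0,0,0],0],[[0,0,0],[0,0,0],0]]'
python3 - <<'E'
from h import *
for n in ["scene","side"]:
    f=viewer.grab_frame(n); cv2.imwrite(f"pics/{n}10.png",f["pixels"])
a=cv2.imread('pics/scene10.png')[20:140,300:450]; b=cv2.imread('pics/side10.png')[70:190,220:370]
cv2.imwrite('pics/c10.png',cv2.resize(np.hstack([a,b]),None,fx=2.6,fy=2.6,interpolation=cv2.INTER_CUBIC))
E
python3 d.py 577 309 200 -10.5
```

```text
clock: 28.58
tool_pos: [576.2, 309.9, 199.4]
eef_rot: [[-0.0, 0.181, 0.983], [-0.0, 0.983, -0.181], [-1.0, -0.0, -0.0]]
wrist_force: [0.2, -0.1, 0.1]
gripper_width: 45.5
clock 28.68 pos [576.2 309.9 199.4] yaw -10.43 tilt 0.0 F [ 0.37  0.41 -0.06] w 45.7 q [ 0.46  0.33  1.84 -0.    0.98  0.64]
shift now-axes [-0.006 -0.007  0.01 ] shift after-turn axes [-0.006 -0.007  0.01 ] turn x 0.0006
```

View pics/c10.png

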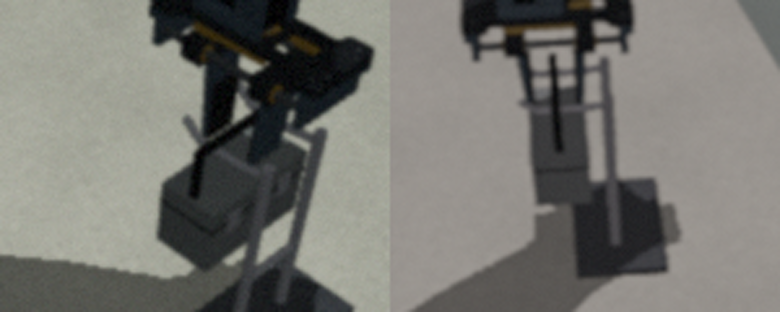

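The fingers are open around the bar, the wrist load is zero, and the case hangs level on both prongs. I'll retract straight up.

```bash

python3 -m creep '[[[0,0,0],[-0.1,0,0],0],[[0,0,0],[-0.2,0,0],0],[[0,0,0],[-0.3,0,0],0],[[0,0,0],[-0.35,0,0],0],[[0,0,0],[-0.35,0,0],0],[[0,0,0],[-0.2,0,0],0],[[0,0,0],[0,0,0],0],[[0,0,0],[0,0,0],0]]'
python3 m.py 2>/dev/null | grep -v prong
python3 - <<'E'
from h import *
for n in ["scene","side"]:
    f=viewer.grab_frame(n); cv2.imwrite(f"pics/{n}11.png",f["pixels"])
    W=cloud(f); q=W.reshape(-1,3); q=q[~np.isnan(q[:,0])]
    r=q[(abs(q[:,0]-577)<50)&(abs(q[:,1]-309)<100)]
    for lo,hi in ((168,180),(219,228)):
        a=r[(r[:,2]>lo)&(r[:,2]<hi)]
        if len(a)>20: print("HUNG",n,lo,len(a),cv2.minAreaRect(a[:,:2].astype(np.float32)),np.percentile(a[:,2],[5,50,95]).round(1))
a=cv2.imread('pics/scene11.png')[20:340,120:460]; b=cv2.imread('pics/side11.png')[70:390,220:430]
cv2.imwrite('pics/c11.png',cv2.resize(np.hstack([a,b]),None,fx=1.4,fy=1.4))
E
python3 d.py 577 309 200 -10.5
```

```text
clock: 29.68
tool_pos: [575.7, 309.7, 348.2]
eef_rot: [[-0.001, 0.181, 0.983], [-0.001, 0.983, -0.181], [-1.0, -0.001, -0.001]]
wrist_force: [0.2, 0.0, -0.9]
gripper_width: 46.1
scene bench z -0.018892922000873114
1 [360, 51, 66, 97, 2978] min [531. 238.  25.] max [645. 379. 228.]
   lid 54 rect [633. 298.] [78. 11.] mean [633.5 294.1] medz 70.6 yaw of y-axis from +y -10.3 ext [-36.  43.]
   bar 402 rect [605. 288.] [145.  77.] mean [595.4 279.1] medz 116.0 yaw of y-axis from +y -31.2 ext [-57.  88.]
2 [224, 192, 62, 72, 2208] min [ 486. -207.   25.] max [559. -73. 124.]
   lid 1385 rect [ 523. -140.] [ 66. 132.] mean [ 529.8 -144.6] medz 69.8 yaw of y-axis from +y 0.6 ext [-62.  72.]
   bar 292 rect [ 523. -141.] [ 11. 120.] mean [ 524.  -143.2] medz 119.4 yaw of y-axis from +y 3.4 ext [-58.  63.]
3 [352, 210, 36, 36, 755] min [684. -16.  25.] max [750.  63.  35.]
4 [142, 253, 81, 68, 2753] min [ 457. -398.   25.] max [ 545. -255.  124.]
   lid 1751 rect [ 495. -326.] [130.  66.] mean [ 502.4 -330.3] medz 69.8 yaw of y-axis from +y -16.7 ext [-64.  67.]
   bar 391 rect [ 495. -326.]
[... 2152 characters left out ...]
5547, 91.47616577148438), 78.49103546142578) [170.4 172.9 175. ]
HUNG scene 219 221 ((569.2205810546875, 300.15362548828125), (85.06362915039062, 118.86400604248047), 21.421281814575195) [219.6 222.8 225.5]
HUNG side 168 477 ((588.1167602539062, 307.9344482421875), (137.50184631347656, 92.57749938964844), 78.52535247802734) [169.2 172.3 175.4]
HUNG side 219 120 ((575.2820434570312, 310.0105895996094), (96.34493255615234, 118.47509765625), 3.550940752029419) [219.3 222.2 226. ]
clock 29.88 pos [575.9 309.7 348.3] yaw -10.43 tilt 0.1 F [0.4  0.61 0.08] w 45.6 q [ 0.46  0.18  1.73 -0.    1.23  0.64]
shift now-axes [ 1.483 -0.004  0.014] shift after-turn axes [ 1.483 -0.005  0.012] turn x 0.0006
```

View pics/c11.png

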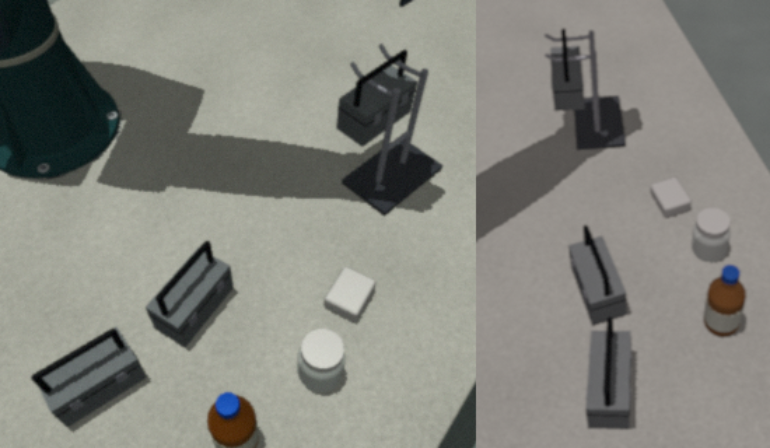

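The views show the full case hanging level on both prongs. Its lid is at 172.6 mm, so the bar axis is at about 219 mm. The empties are back within about 2 mm, the bystanders have not moved, and the arm is clear.

```bash
python3 -m creep '[[[0,0,0],[0,0,0],0],[[0,0,0],[0,0,0],0],[[0,0,0],[0,0,0],0],[[0,0,0],[0,0,0],0]]'; python3 -c "
from rig import workorder; print(workorder.finish_job())"
```

```text
clock: 30.38
tool_pos: [576.2, 309.9, 349.4]
eef_rot: [[-0.0, 0.181, 0.983], [-0.0, 0.983, -0.181], [-1.0, -0.0, -0.0]]
wrist_force: [0.0, 0.2, -0.9]
gripper_width: 45.7
the job is handed in; nothing more can be done
None
```

I lifted the three cases about 55 mm each, in order from the farthest to the nearest. Cases 1 and 2 read about 2 N on the wrist and went back in their places. Case 3 read about 6 N, so it is the full one, and I hung it across both prongs and handed the job in at 30.4 s of the 72 s allowed.

The last checks before handing in showed:
- **Hung case:** it hangs level with its lid at 172–173 mm, which puts the bar axis at about 219 mm, 5 mm above the seat. I released it within about 1 mm of my estimate of the seat position. I did not measure the bar's centre directly once it was hung, because the prongs were mixed into those depth points.
- **Empty cases:** both stand upright within about 2 mm of where they started.
- **Bottle, jar and timer:** not moved.
- **Arm:** stopped about 110 mm above the bar, touching nothing. The wrist force was zero apart from noise of about 1 N.

None of these checks failed. The scene and side cameras disagreed by up to 4 mm in x throughout, and I used values in between.

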